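# Stop the bench shaker, unlatch its guard and unload the resin jars

## Task

The shaker run is over: turn its red speed knob fully anticlockwise to off, and only then press the sprung orange hook down through the gap in its black housing to free the clear sliding guard door, and slide the door fully open. Move all the green-capped amber jars from the shaker into the blue tray, standing upright, then slide the door shut until the hook has caught it again. Do not disturb the tube rack, wash bottle or tip box.

Things in the scene. Friction and masses are not known exactly. Their poses are not given: they have to be found in the camera images.
- shaker: white and black bench shaker fixed to the bench, 455 (x) x 240 (y) mm; origin on the bench below its middle; x from its front (robot side) to its rear, y to its left, z up. Front deck: x -215 to -130 mm, top z 60 mm, with a lip to z 76 mm at x -133 mm; it carries the knob and the latch housing. Rear deck: x 45 to 240 mm, top z 80 mm, under the open door
- platform (a point): centre of the top of the shaker's aluminium platform, 30 mm above the bench; axes as the shaker's. The jars stand on it, within a rim 8 mm high round 130 (x) x 150 (y) mm. The open-topped chamber's walls are 92 mm (front), 83 mm (rear) and 105 mm (sides, top z 92 mm) away. The hook's tooth (26 mm wide, z 75 to 90 mm) juts in at x -84 to -66, y -50 mm from here
- speed_knob (a joint): angle of the red speed knob, rad: 0 = off, the end stop fully anticlockwise seen from above; it grows clockwise to 2.7. It turns stiffly (0.04 N m) and stays where it is left. At 0 its bar grip lies along the shaker's x axis; at angle a it is turned by -a about z
- speed_knob_grip (a point): point on the knob's vertical axis, 97 mm above the bench, where to grip: the knob's upright bar is 34 mm long, 14 mm thick and reaches from z 74 to z 104 mm, on a disc 36 mm in diameter; this point's axes turn with the knob and its x axis lies along the bar
- latch_hook (a joint): how far the orange hook is pressed down, m: 0 = up (rest), 0.014 = fully down. The spring takes 2.4 N to start and 5.2 N at the bottom; pressed more than about 0.009 it frees the door; it springs back when let go
- hook_pad (a point): centre of the top of the hook's orange press pad (26 x 44 mm, in x and y of the shaker), 86 mm above the bench when up; it moves down with the hook. The pad lies 14 mm below the mouth of a black housing (top z 100 mm) with a gap of 32 mm (x) by 52 mm (y): closed fingertips go in from above, closing along y
- guard_door (a joint): how far the clear guard door has slid to the rear (shaker +x), m: 0 = shut, 0.175 = fully open. The latch holds it at 0 to 0.003. Freed, a spring pops it about 0.03 open; from there it stays where it is left and takes about 5 N to move. Shutting takes up to 17 N over the last 25 mm, where its steel lug rides over the hook's ramp; pushed to 0, the hook springs up and catches it
- door_handle (a point): centre of the top of the door's black bar handle, 122 mm above the bench: bar 14 mm thick in the shaker's x, 60 mm long in y, 22 mm high, standing on the door (a clear plate 185 x 230 x 6 mm, top at z 100 mm); it moves with the door
- tray: blue open tray, loose, 190 x 190 mm, 30 mm high, walls and floor 4 mm thick; origin at the centre of its underside, z up
- jar1: amber glass jar with green screw cap, a plain cylinder 38 mm in diameter and 46 mm high, about 80 g; origin at the centre of its underside, z up along its axis. None if this jar is absent in this run. It starts upright on the shaker's platform under the door
- jar2: amber glass jar with green screw cap, a plain cylinder 38 mm in diameter and 46 mm high, about 80 g; origin at the centre of its underside, z up along its axis. None if this jar is absent in this run. It starts upright on the shaker's platform under the door
- jar3: amber glass jar with green screw cap, a plain cylinder 38 mm in diameter and 46 mm high, about 80 g; origin at the centre of its underside, z up along its axis. None if this jar is absent in this run. It starts upright on the shaker's platform under the door
- jar4: amber glass jar with green screw cap, a plain cylinder 38 mm in diameter and 46 mm high, about 80 g; origin at the centre of its underside, z up along its axis. None if this jar is absent in this run. It starts upright on the shaker's platform under the door
- tube_rack: bystander: white rack, 90 x 160 mm, with six blue-capped tubes, 114 mm high in all; origin at the centre of its underside
- wash_bottle: bystander: white wash bottle with a red cap, 64 mm in diameter, 150 mm high; origin at the centre of its underside
- tip_box: bystander: yellow pipette tip box with a clear lid, 88 x 123 x 62 mm high; origin at the centre of its underside

How it is judged:
By the outcome, as a careful person would: the job done as asked, in the order asked, and still so for the second after the job is handed in, with the robot touching nothing.
Of jar1, jar2, jar3, jar4 only 3 to 4 are there at a start; the rules pass over those that are not, and their reading is None.
At some moment in a run one of jar1, jar2, jar3, jar4 may be knocked a few centimetres aside while the robot is not near it.
Once in a run the grip may slacken for a moment while it holds something.
It also fails if it takes over 208 s, if anything falls off the work surface, if the arm or the gripper's body presses on something with over 40 N, if the wrist force passes 120 N, or if a joint passes its speed limit or range.

## Robot

A 6-joint arm with a two-finger parallel gripper is mounted at the origin on the work surface. World frame = base frame: x ahead of the robot, y to its left, z up, the work surface at z = 0. Lengths are in m, angles in rad, forces in N, time in s.
With the tool pointing down it reaches from about 0.3 to 0.85 m from the base axis. Payload 5.4 kg.
Tool frame: the origin (TCP) lies midway between the tips of the shut fingers; the grasp point (between the pads) lies 19 mm behind it; z points along the fingers, y is the line along which they close (so a half turn about z gives the same grasp; the last joint's range is limited). The gripper opens to 85 mm and grips with 20 to 120 N. Pads are 22 mm wide; open, the fingers measure 114 mm over their backs; the gripper's body (76 mm by 85 mm) begins 54 mm behind the grasp point. The pads swing forward as they close: fully open they stand 13 mm farther back than shut.
Start: joints at [0.936, 0.158, 1.597, -0, 1.386, -0.21], TCP at [0.237, 0.524, 0.231] pointing down, gripper open.
Joint ranges: [-2.91, 2.91], [-0.94, 2.29], [0.18, 2.7], [-1.29, 4.43], [0.17, 2.64], [-3, 3]. Speed limits (rad/s): [2.57, 2.57, 3.14, 3.14, 3.14, 3.14].

## Interface

Orientations are given as a 3x3 rotation matrix whose columns are the frame's x, y, z axes.
In Python, from workcell import ctrl gives the robot as it stands. The module is installed in compiled form; this text tells all that it offers.
- The arm moves only by the tool arm_command, never from a script. Its argument "moves" is a list of rows, each a list of 3 entries, a list of its own where there are three numbers: the turn, a rotation vector about the world's x, y, z in rad, then the shift along the world's x, y, z in m, then the finger opening in m, from 0 to 0.0854. In form: [[[wx, wy, wz], [dx, dy, dz], grip], ...]. A call has 1 to 12 rows; each row is the pose to reach, as a shift and turn from the pose commanded when the call began; what a row does not reach only later rows make up. A row lasts 1/8 s, in which the tool goes at most 62.5 mm and 10.7 degrees, less where a joint would pass 70% of its speed; a pose out of reach is approached as far as the arm can. A call with a gripper value outside its range is refused whole. The fingers move at their own pace and stop on an object; "force" is the grip in N (left out, the last holds). Time passes only in rows, so rows that repeat a pose let the fingers close. It gives the time, the measured TCP pose, the force, the opening and the grip force at its end, in the units of the state.
- ctrl.observe(): the state, without advancing time (a new reading comes with each control period).
- ctrl.camera(name): name is "scene" or "top" or "wrist"; returns the picture (384x512x3 uint8, red, green, blue); there is no depth.
- ctrl.calibration(name): a dict with "vfov" (degrees; the focal length in pixels is half the picture's height over the tangent of half this angle, whatever the lens; pixels are square), "cx", "cy" (the principal point, pixels), "eye" and "rotation" of the camera in the world. Camera axes: x right, y down, z forward; pixel columns grow to the right and rows downward; lengths in m; the calibration is good to about 2 mm. A picture is of the moment at which its call begins: read the wrist's pose just before it. calibration takes no time and is no camera call; for the wrist camera it gives the pose at the moment of the call.
- ctrl.close_job(): hands the job in; it is judged then, once.
The state is a dict: "time": time; "joint_positions": joint angles; "joint_vel": joint speeds; "effort": joint torques, N m; "ee_pos": TCP position; "tcp_rot": TCP orientation; "ft_force": force on the tool from outside, world axes, zero at the start; "moment": the same for the moment, N m; "gripper_width": opening from 0.0 (shut) to 1.0 (fully open); "finger_force": force on a finger pad.
Only numpy, scipy, OpenCV 4.12 (cv2) and the standard library are available. Lean on these libraries where they do the work, as an engineer would, in place of code of your own. Each camera call takes 0.05 s, during which the arm holds its last target. There are 200 camera calls.

## Working session

There is one attempt and no reset: what is moved stays moved. The work goes in short steps, Python scripts to look and compute and a tool call to move; the robot and the scene stay as the last step left them, time stands still between calls to the robot, and variables do not carry over. Pictures are saved under pics/ and viewed, at most 14 in all, crops included, and the job is handed in when it is done.

Besides the shell and the picture viewer there is one more tool, called in YAML: its name, and indented under it one key for each argument. arm_command: Moves the arm, as the interface text tells. Its arguments: {"type":"object","properties":{"moves":{"type":"array","items":{"type":"array"}},"force":{"type":"number"}},"required":["moves"]}

```bash
mkdir -p pics
python3 - <<'E'
from workcell import ctrl
import cv2, numpy as np
s=ctrl.observe();print(s['time'],s['ee_pos'],s['tcp_rot'],s['gripper_width'])
for n in ("scene","top"):
    c=ctrl.calibration(n);print(n,c)
    cv2.imwrite(f"pics/{n}0.png",cv2.resize(ctrl.camera(n)[:,:,::-1],(800,600),interpolation=cv2.INTER_CUBIC))
E
```

```text
0.0 [0.23662465 0.52338261 0.23029337] [[-9.11107095e-01  4.12168004e-01 -1.18228655e-03]
 [ 4.12169462e-01  9.11105900e-01 -1.54065716e-03]
 [ 4.42178668e-04 -1.89100608e-03 -9.99998114e-01]] 0.9965087964161551
scene {'vfov': 55.64916072481853, 'cx': 254.86114056197374, 'cy': 191.04943677947875, 'eye': array([ 1.25775519, -0.17016349,  0.72454989]), 'rotation': array([[ 0.22487448,  0.64970361, -0.72616575],
       [ 0.974244  , -0.13711958,  0.17901634],
       [ 0.01673602, -0.74771883, -0.66380453]])}
top {'vfov': 53.58499064756245, 'cx': 256.0353489360356, 'cy': 192.27667993655996, 'eye': array([ 0.39411487, -0.00933877,  1.16178371]), 'rotation': array([[ 0.01038197, -0.98594482,  0.16674838],
       [-0.99987413, -0.00823506,  0.01356144],
       [-0.01199765, -0.16686819, -0.98590621]])}
```

View pics/top0.png

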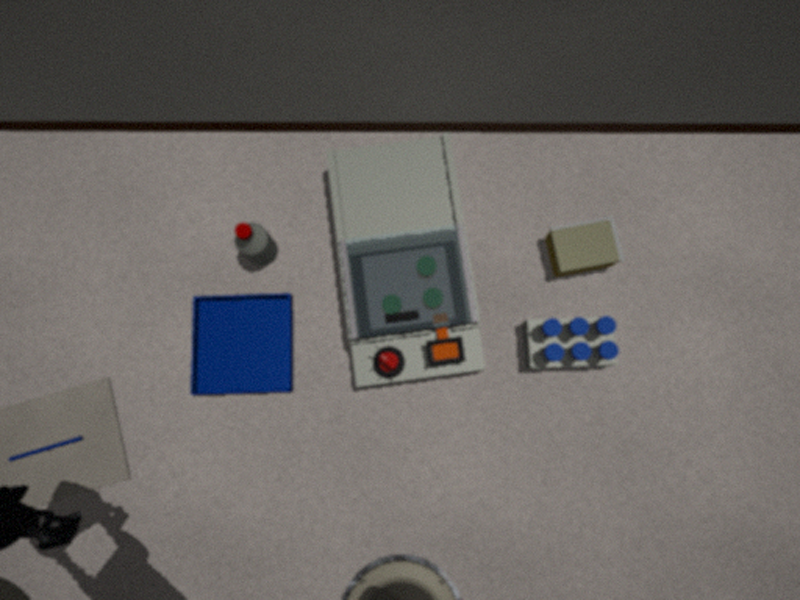

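View pics/scene0.png

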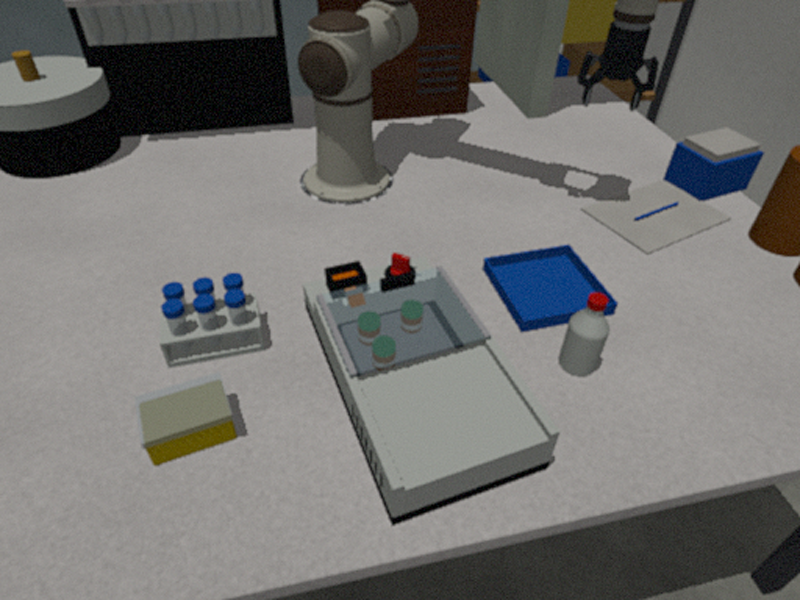

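The top view shows three jars at about (391,304), (432,298) and (426,266). The knob is at (389,362), the orange pad at (446,351), the handle at (402,317), and the tray spans (193,295)-(293,394). Next I convert these to world positions.

```bash
cat > h.py <<'E'
from workcell import ctrl
import cv2, numpy as np
def ray(c,u,v,z):
    f=192/np.tan(np.radians(c['vfov']/2)); d=c['rotation']@np.array([(u-c['cx'])/f,(v-c['cy'])/f,1])
    return c['eye']+d*(z-c['eye'][2])/d[2]
def proj(c,p):
    f=192/np.tan(np.radians(c['vfov']/2)); q=c['rotation'].T@(np.asarray(p)-c['eye'])
    return np.array([c['cx']+f*q[0]/q[2],c['cy']+f*q[1]/q[2]])
E
python3 - <<'E'
from h import *
c=ctrl.calibration('top')
for n,u,v,z in [('knob',389,361,.1),('pad',446,351,.086),('handle',402,317,.122),('FL',355,387,.06),('FR',484,369,.06),('RL',333,150,.1),('RR',443,137,.1),
 ('jarA',391,304,.076),('jarB',432,298,.076),('jarC',426,266,.076),('t1',194,296,.03),('t2',292,294,.03),('t3',293,393,.03),('t4',192,394,.03),
 ('rack1',528,318,.05),('rack4',618,364,.05)]:
    print(n,ray(c,u*.64,v*.64,z).round(4))
c=ctrl.calibration('scene')
for n,u,v,z in [('knob',400,262,.104),('pad',346,276,.086),('jarA',412,308,.076),('jarB',369,320,.076),('jarC',384,344,.076)]:
    print(n,ray(c,u*.64,v*.64,z).round(4))
E
```

```text
knob [0.464  0.0238 0.1   ]
pad [ 0.484  -0.0786  0.086 ]
handle [0.5403 0.0012 0.122 ]
FL [0.4185 0.0869 0.06  ]
FR [ 0.4537 -0.1501  0.06  ]
RL [0.862  0.1355 0.1   ]
RR [ 0.8892 -0.073   0.1   ]
jarA [0.5709 0.0223 0.076 ]
jarB [ 0.5828 -0.0536  0.076 ]
jarC [ 0.6435 -0.0423  0.076 ]
t1 [0.5909 0.4067 0.03  ]
t2 [0.5964 0.216  0.03  ]
t3 [0.4067 0.2064 0.03  ]
t4 [0.4029 0.3976 0.03  ]
rack1 [ 0.5506 -0.2354  0.05  ]
rack4 [ 0.4659 -0.3999  0.05  ]
knob [0.4845 0.0222 0.104 ]
pad [ 0.4818 -0.0748  0.086 ]
jarA [0.5766 0.0221 0.076 ]
jarB [ 0.5903 -0.0543  0.076 ]
jarC [ 0.6488 -0.0415  0.076 ]
```

arm_command:
  moves:
    - [[0,0,0.1],[0.02,-0.04,0.03],0.085]
    - [[0,0,0.2],[0.05,-0.1,0.06],0.085]
    - [[0,0,0.3],[0.08,-0.16,0.08],0.085]
    - [[0,0,0.4],[0.11,-0.21,0.1],0.085]
    - [[0,0,0.5],[0.13,-0.26,0.1],0.085]
    - [[0,0,0.56],[0.155,-0.31,0.1],0.085]
    - [[0,0,0.56],[0.18,-0.36,0.1],0.085]
    - [[0,0,0.56],[0.205,-0.41,0.1],0.085]
    - [[0,0,0.56],[0.225,-0.46,0.1],0.085]
    - [[0,0,0.56],[0.225,-0.51,0.1],0.085]
    - [[0,0,0.56],[0.225,-0.51,0.1],0.085]

```text
time: 1.48
ee_pos: [0.4619, 0.0112, 0.3306]
tcp_rot: [[-0.992, -0.13, -0.001], [-0.13, 0.992, -0.0], [0.001, -0.0, -1.0]]
ft_force: [0.1, -0.2, -0.6]
gripper_width: 0.995
finger_force: 0.0
```

Run:
```python
from h import *
s=ctrl.observe();print(s['time'],s['ee_pos'],s['tcp_rot'].round(3).tolist(),s['joint_positions'].round(2))
c=ctrl.calibration('wrist');print(c); np.save('w1.npy',c,allow_pickle=True)
cv2.imwrite("pics/w1.png",cv2.resize(ctrl.camera('wrist')[:,:,::-1],(800,600),interpolation=cv2.INTER_CUBIC))
```

```text
1.475 [0.46185128 0.0111791  0.330646  ] [[-0.992, -0.13, -0.001], [-0.13, 0.992, -0.0], [0.001, -0.0, -1.0]] [-0.24 -0.19  1.75 -0.    1.59 -1.94]
{'vfov': 66.17117324353292, 'cx': 254.28137622420908, 'cy': 190.95865334370768, 'eye': array([3.79604350e-01, 1.69009044e-04, 4.72465622e-01]), 'rotation': array([[-1.29909677e-01,  9.39517925e-01,  3.16906208e-01],
       [ 9.91525745e-01,  1.22961699e-01,  4.19179819e-02],
       [ 4.15369358e-04,  3.19666216e-01, -9.47530125e-01]])}
```

View pics/w1.png

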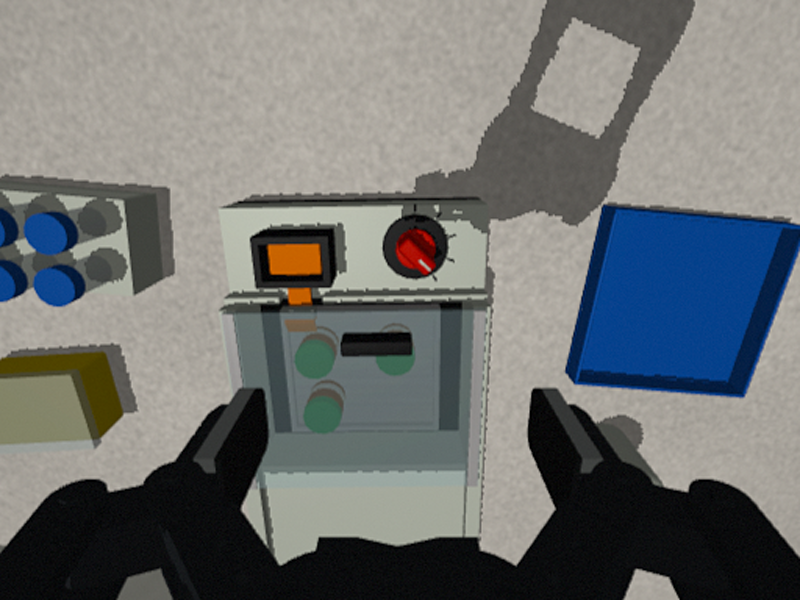

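The wrist view shows the knob at (417,250), with its bar pointing to the lower right (a ≈ 2.5), and the pad at (295,259). The handle is at (376,342) and the jars at (316,356), (394,358) and (323,410).

Run:
```python
from h import *
c=np.load('w1.npy',allow_pickle=True).item()
im=cv2.imread('pics/w1.png'); hsv=cv2.cvtColor(im,cv2.COLOR_BGR2HSV)
def blob(m):
    n,l,s,ce=cv2.connectedComponentsWithStats(m.astype(np.uint8)); i=1+s[1:,4].argmax(); return (l==i)
H,S,V=[hsv[...,i].astype(int) for i in range(3)]
red=blob(((H<6)|(H>174))&(S>150)&(V>60)); org=blob((H>=8)&(H<20)&(S>180)&(V>100))
for n,m,z in (('red',red,.1),('org',org,.086)):
    pts=np.argwhere(m)[:,::-1]*.64
    w=np.array([ray(c,u,v,z)[:2] for u,v in pts])
    r=cv2.minAreaRect((w*1000).astype(np.float32)); print(n,w.mean(0).round(4),r)
    a=cv2.PCACompute2(w.astype(np.float32),None); print('pca',np.degrees(np.arctan2(a[1][0][1],a[1][0][0])))
for n,u,v,z in [('FL',489,203,.06),('FR',221,208,.06),('lipL',490,296,.076),('lipR',228,296,.076),('handle',376,341,.122),('jA',394,358,.076),('jB',316,356,.076),('jC',323,410,.076),('knobdisc',415,247,.07)]:
    print(n,ray(c,u*.64,v*.64,z).round(4))
cv2.imwrite('pics/kn.png',cv2.resize(im[190:310,210:500],None,fx=2.7,fy=2.7,interpolation=cv2.INTER_CUBIC))
```

```text
red [0.4604 0.0263] ((462.2078857421875, 25.874847412109375), (38.21299743652344, 33.015838623046875), 8.963090896606445)
pca 37.17151
org [ 0.4848 -0.0755] ((485.03887939453125, -75.29023742675781), (26.49555015563965, 45.11025619506836), 7.459365367889404)
pca 98.112465
FL [0.4188 0.0872 0.06  ]
FR [ 0.454  -0.1476  0.06  ]
lipL [0.499  0.1008 0.076 ]
lipR [ 0.5299 -0.1349  0.076 ]
handle [0.5361 0.003  0.122 ]
jA [0.5719 0.0224 0.076 ]
jB [ 0.5794 -0.0513  0.076 ]
jC [ 0.6373 -0.0401  0.076 ]
knobdisc [0.4644 0.0273 0.07  ]
```

View pics/kn.png

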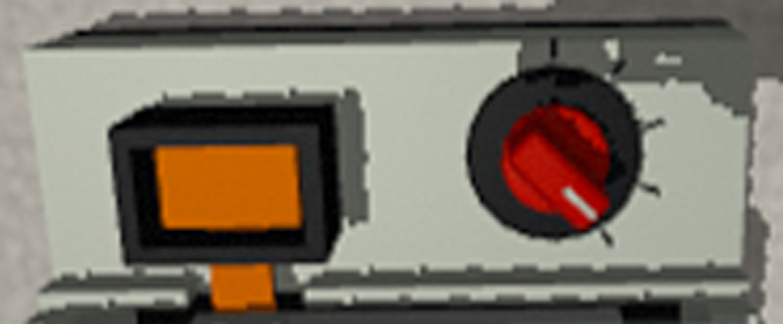

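arm_command:
  moves:
    - [[0,0,-0.18],[0,0.015,-0.01],0.05]
    - [[0,0,-0.36],[0,0.015,-0.03],0.05]
    - [[0,0,-0.54],[0,0.015,-0.05],0.05]
    - [[0,0,-0.72],[0,0.015,-0.07],0.05]
    - [[0,0,-0.9],[0,0.015,-0.09],0.05]
    - [[0,0,-1.08],[0,0.015,-0.11],0.05]
    - [[0,0,-1.26],[0,0.015,-0.13],0.05]
    - [[0,0,-1.44],[0.002,0.015,-0.15],0.05]
    - [[0,0,-1.62],[0.002,0.015,-0.16],0.05]
    - [[0,0,-1.8],[0.002,0.015,-0.17],0.05]
    - [[0,0,-1.98],[0.002,0.015,-0.18],0.05]
    - [[0,0,-2.16],[0.002,0.015,-0.18],0.05]

```text
time: 3.02
ee_pos: [0.463, 0.0307, 0.1502]
tcp_rot: [[0.442, 0.897, -0.002], [0.897, -0.442, 0.001], [-0.0, -0.002, -1.0]]
ft_force: [0.1, 0.5, 0.6]
gripper_width: 0.588
finger_force: 0.0
```

arm_command:
  moves:
    - [[0,0,-0.18],[0,0,0],0.05]
    - [[0,0,-0.36],[0,0,0],0.05]
    - [[0,0,-0.4],[0,0,0],0.05]
    - [[0,0,-0.4],[0,0,0],0.05]

```text
time: 3.52
ee_pos: [0.4637, 0.0302, 0.1512]
tcp_rot: [[0.752, 0.659, -0.0], [0.659, -0.752, 0.0], [0.0, -0.0, -1.0]]
ft_force: [0.6, -0.4, -0.4]
gripper_width: 0.587
finger_force: 0.0
```

Run:
```python
from h import *
s=ctrl.observe();print(s['time'],s['ee_pos'],s['tcp_rot'].round(3).tolist(),s['joint_positions'].round(2))
c=ctrl.calibration('wrist'); np.save('w2.npy',c,allow_pickle=True)
im=ctrl.camera('wrist')[:,:,::-1]
R=s['tcp_rot'];t=s['ee_pos']
for p in (t,t-R[:,2]*.019, [.464,.027,.104],[.464,.027,.074]): print(proj(c,p)/.64)
cv2.imwrite("pics/w2.png",cv2.resize(im,(800,600),interpolation=cv2.INTER_CUBIC))
```

```text
3.525 [0.46374988 0.03024958 0.15122549] [[0.752, 0.659, -0.0], [0.659, -0.752, 0.0], [0.0, -0.0, -1.0]] [-0.2  -0.05  1.98  0.    1.21  0.66]
[397.62207194 390.82639947]
[397.64902186 422.16587879]
[403.45828205 340.78993611]
[402.75056168 316.77713935]
```

View pics/w2.png

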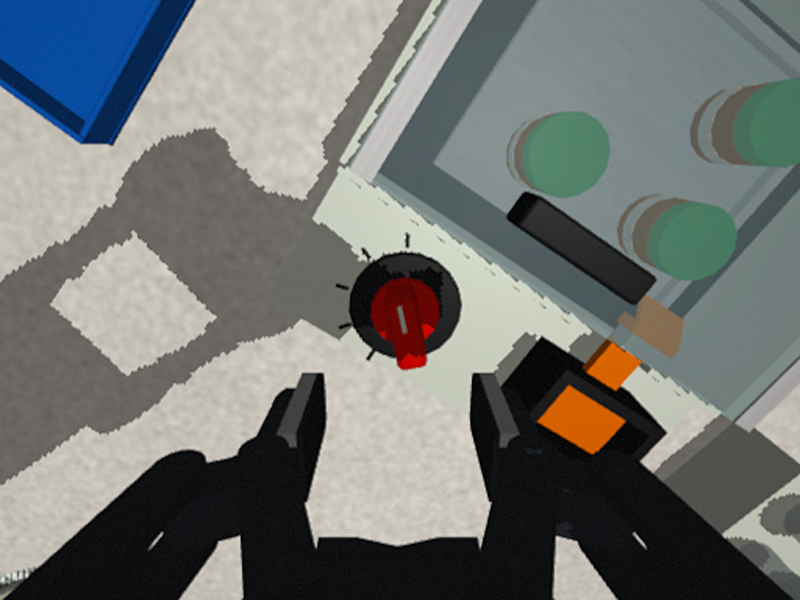

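arm_command:
  moves:
    - [[0,0,0.13],[0.002,-0.001,-0.03],0.04]
    - [[0,0,0.13],[0.002,-0.001,-0.055],0.04]
    - [[0,0,0.13],[0.002,-0.001,-0.072],0.04]
    - [[0,0,0.13],[0.002,-0.001,-0.072],0.0]
    - [[0,0,0.13],[0.002,-0.001,-0.072],0.0]
    - [[0,0,0.13],[0.002,-0.001,-0.072],0.0]
    - [[0,0,0.13],[0.002,-0.001,-0.072],0.0]
    - [[0,0,0.13],[0.002,-0.001,-0.072],0.0]
  force: 50

```text
time: 4.58
ee_pos: [0.4663, 0.0278, 0.0795]
tcp_rot: [[0.662, 0.749, 0.001], [0.749, -0.662, -0.0], [0.0, 0.001, -1.0]]
ft_force: [4.2, -2.3, -8.5]
gripper_width: 0.153
finger_force: 53.4
```

arm_command:
  moves:
    - [[0,0,0.18],[0,0,0],0.0]
    - [[0,0,0.36],[0,0,0],0.0]
    - [[0,0,0.54],[0,0,0],0.0]
    - [[0,0,0.72],[0,0,0],0.0]
    - [[0,0,0.9],[0,0,0],0.0]
    - [[0,0,1.08],[0,0,0],0.0]
    - [[0,0,1.26],[0,0,0],0.0]
    - [[0,0,1.44],[0,0,0],0.0]
    - [[0,0,1.6],[0,0,0],0.0]
    - [[0,0,1.6],[0,0,0],0.0]

```text
time: 5.82
ee_pos: [0.4659, 0.0277, 0.0795]
tcp_rot: [[-0.767, 0.641, -0.0], [0.641, 0.767, -0.0], [0.0, -0.001, -1.0]]
ft_force: [0.8, -2.2, -6.1]
gripper_width: 0.152
finger_force: 53.8
```

arm_command:
  moves:
    - [[0,0,0.16],[0,0,0],0.0]
    - [[0,0,0.32],[0,0,0],0.0]
    - [[0,0,0.48],[0,0,0],0.0]
    - [[0,0,0.64],[0,0,0],0.0]
    - [[0,0,0.74],[0,0,0],0.0]
    - [[0,0,0.74],[0,0,0],0.0]

```text
time: 6.58
ee_pos: [0.4658, 0.0275, 0.0795]
tcp_rot: [[-0.999, -0.042, -0.001], [-0.042, 0.999, -0.001], [0.001, -0.001, -1.0]]
ft_force: [0.8, -6.0, -4.1]
gripper_width: 0.153
finger_force: 54.0
```

Run:
```python
from h import *
s=ctrl.observe();R=s['tcp_rot'];print(s['time'],s['ee_pos'],np.degrees(np.arctan2(R[1,0],R[0,0]))%360,s['ft_force'],s['moment'],s['joint_positions'].round(2))
```

```text
6.575 [0.46580643 0.02749953 0.07946043] 182.3999408481898 [ 0.76973027 -6.00537991 -4.0733735 ] [-0.72983862 -0.016929    0.0319946 ] [-0.2   0.06  2.03 -0.    1.05 -1.81]
```

arm_command:
  moves:
    - [[0,0,0.08],[0,0,0],0.0]
    - [[0,0,0.12],[0,0,0],0.0]
    - [[0,0,0.14],[0,0,0],0.0]
    - [[0,0,0.16],[0,0,0],0.0]
    - [[0,0,0.16],[0,0,0],0.0]

```text
time: 7.2
ee_pos: [0.4654, 0.0275, 0.0795]
tcp_rot: [[-0.98, -0.197, -0.002], [-0.197, 0.98, -0.0], [0.002, 0.0, -1.0]]
ft_force: [-2.3, -5.0, -1.3]
gripper_width: 0.149
finger_force: 68.0
```

Run:
```python
from h import *
s=ctrl.observe();R=s['tcp_rot'];print(s['time'],s['ee_pos'],np.degrees(np.arctan2(R[1,0],R[0,0]))%360,s['ft_force'],s['moment'],s['joint_positions'].round(2),s['gripper_width'])
```

```text
7.2 [0.46544614 0.02746634 0.07953172] 191.37747583175533 [-2.29846576 -4.96626214 -1.27495172] [-0.86925636  0.48582456 -1.09503101] [-0.2   0.06  2.03 -0.    1.06 -1.97] 0.14872232814382866
```

arm_command:
  moves:
    - [[0,0,0],[0,0,0],0.03]
    - [[0,0,0],[0,0,0],0.04]
    - [[0,0,0],[0,0,0.01],0.04]
    - [[0,0,-0.06],[0,0,0.05],0.03]
    - [[0,0,-0.06],[0,-0.03,0.055],0.0]
    - [[0,0,-0.06],[0.019,-0.08,0.055],0.0]
    - [[0,0,-0.06],[0.019,-0.103,0.055],0.0]
    - [[0,0,-0.06],[0.019,-0.103,0.055],0.0]
    - [[0,0,-0.06],[0.019,-0.103,0.055],0.0]

```text
time: 8.32
ee_pos: [0.485, -0.0744, 0.1346]
tcp_rot: [[-0.989, -0.145, 0.0], [-0.145, 0.989, 0.0], [-0.0, 0.0, -1.0]]
ft_force: [-0.1, 0.8, 0.2]
gripper_width: 0.001
finger_force: 0.0
```

Run:
```python
from h import *
s=ctrl.observe();R=s['tcp_rot'];print(s['time'],s['ee_pos'],np.degrees(np.arctan2(R[1,0],R[0,0]))%360,s['ft_force'],s['moment'],s['gripper_width'])
c=ctrl.calibration('wrist'); np.save('w3.npy',c,allow_pickle=True)
print(proj(c,s['ee_pos'])/.64)
cv2.imwrite("pics/w3.png",cv2.resize(ctrl.camera('wrist')[:,:,::-1],(800,600),interpolation=cv2.INTER_CUBIC))
```

```text
8.325 [ 0.48496703 -0.07439359  0.13461011] 188.32177997415852 [-0.07858174  0.81938967  0.17549362] [0.01316259 0.00525493 0.00713862] 0.0005484456369752728
[397.85705288 393.56018318]
```

View pics/w3.png

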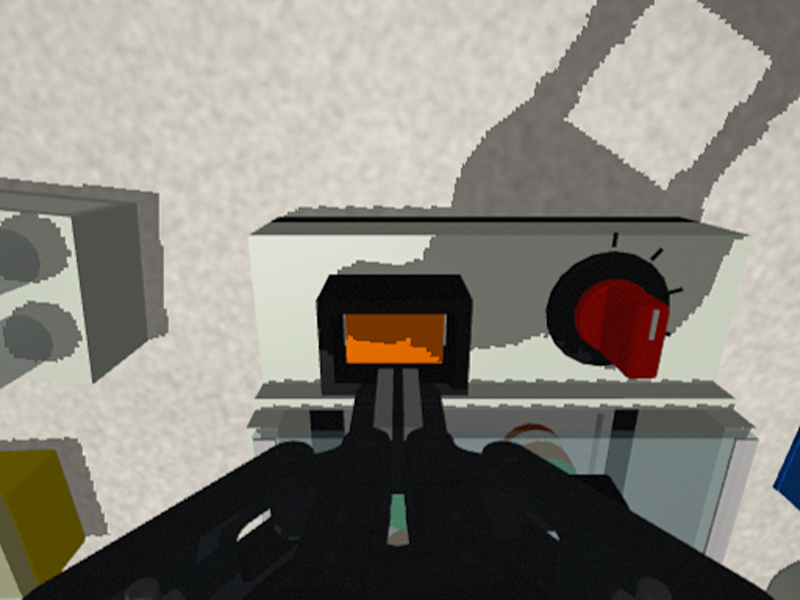

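The wrist view shows the knob bar lying along the shaker's x at (640,330), with its pointer at the off end. The pad is centred at x≈395, right under the shut fingertips at 398. Now I press it.

arm_command:
  moves:
    - [[0,0,0],[0,-0.001,-0.025],0.0]
    - [[0,0,0],[0,-0.001,-0.045],0.0]
    - [[0,0,0],[0,-0.001,-0.055],0.0]
    - [[0,0,0],[0,-0.001,-0.06],0.0]
    - [[0,0,0],[0,-0.001,-0.062],0.0]
    - [[0,0,0],[0,-0.001,-0.062],0.0]
    - [[0,0,0],[0,-0.001,-0.062],0.0]
    - [[0,0,0],[0,-0.001,-0.062],0.0]

```text
time: 9.38
ee_pos: [0.4854, -0.0761, 0.0727]
tcp_rot: [[-0.99, -0.145, 0.001], [-0.145, 0.99, 0.0], [-0.001, -0.0, -1.0]]
ft_force: [-0.9, 2.9, 4.8]
gripper_width: -0.001
finger_force: 2.3
```

Run:
```python
from h import *
s=ctrl.observe();print(s['time'],s['ee_pos'],s['ft_force'])
cv2.imwrite("pics/t4.png",cv2.resize(ctrl.camera('scene')[80:330,130:430,::-1],None,fx=2.4,fy=2.4,interpolation=cv2.INTER_CUBIC))
```

```text
9.375 [ 0.48539679 -0.07612293  0.07270749] [-0.90607839  2.86906035  4.78517975]
```

View pics/t4.png

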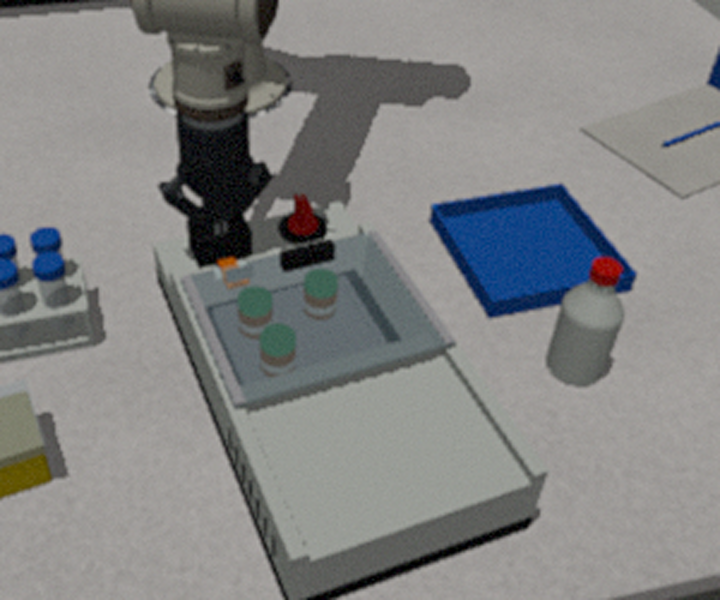

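Run:
```python
from h import *
c=ctrl.calibration('scene')
print(ray(c,307/2.4+130,250/2.4+80,.122)); x=np.array([.99,.141,0])
for d in (0,.03,.06): print(d,(proj(c,np.array([.536,.003,.122])+d*x)-[130,80])*2.4)
```

```text
[0.57444787 0.005906   0.122     ]
0 [296.298047   228.00337543]
0.03 [306.3153761  244.63564019]
0.06 [316.78911816 262.02570987]
```

arm_command:
  moves:
    - [[0,0,0],[0,0,0.03],0.0]
    - [[0,0,0],[0,0,0.07],0.0]
    - [[0,0,0],[0.025,0.04,0.07],0.0]
    - [[0,0,0],[0.05,0.079,0.07],0.0]
    - [[0,0,0],[0.05,0.079,0.05],0.0]
    - [[0,0,0],[0.05,0.079,0.036],0.0]
    - [[0,0,0],[0.07,0.082,0.035],0.0]
    - [[0,0,0],[0.09,0.085,0.035],0.0]
    - [[0,0,0],[0.11,0.088,0.035],0.0]
    - [[0,0,0],[0.13,0.091,0.035],0.0]
    - [[0,0,0],[0.15,0.094,0.035],0.0]
    - [[0,0,0],[0.17,0.097,0.035],0.0]

```text
time: 10.92
ee_pos: [0.6537, 0.0198, 0.1057]
tcp_rot: [[-0.99, -0.144, -0.005], [-0.144, 0.99, -0.001], [0.005, 0.0, -1.0]]
ft_force: [-4.7, -0.9, 2.1]
gripper_width: -0.005
finger_force: 2.2
```

arm_command:
  moves:
    - [[0,0,0],[0.015,0.002,0],0.0]
    - [[0,0,0],[0.03,0.004,0],0.0]
    - [[0,0,0],[0.038,0.005,0],0.0]
    - [[0,0,0],[0.042,0.006,0],0.0]
    - [[0,0,0],[0.044,0.006,0],0.0]
    - [[0,0,0],[0.044,0.006,0],0.0]

```text
time: 11.68
ee_pos: [0.6968, 0.0261, 0.1059]
tcp_rot: [[-0.99, -0.144, -0.006], [-0.144, 0.99, -0.001], [0.006, -0.0, -1.0]]
ft_force: [-7.7, -1.3, -2.4]
gripper_width: -0.001
finger_force: 3.9
```

Force is rising only slightly, so I push further until the stop.

arm_command:
  moves:
    - [[0,0,0],[0.003,0,0],0.0]
    - [[0,0,0],[0.006,0.001,0],0.0]
    - [[0,0,0],[0.008,0.001,0],0.0]
    - [[0,0,0],[0.01,0.001,0],0.0]
    - [[0,0,0],[0.01,0.001,0],0.0]

```text
time: 12.3
ee_pos: [0.697, 0.0262, 0.1059]
tcp_rot: [[-0.989, -0.145, -0.032], [-0.145, 0.989, -0.003], [0.032, 0.002, -0.999]]
ft_force: [-48.0, -6.6, 24.1]
gripper_width: -0.002
finger_force: 24.5
```

arm_command:
  moves:
    - [[0,0,0],[-0.02,-0.002,0],0.0]
    - [[0,0,0],[-0.03,-0.003,0.04],0.02]
    - [[0,0,0],[-0.06,-0.006,0.09],0.05]
    - [[0,0,0],[-0.1,-0.01,0.13],0.07]
    - [[0,0,0],[-0.14,-0.015,0.17],0.085]
    - [[0,0,0],[-0.18,-0.02,0.2],0.085]
    - [[0,0,0],[-0.2,-0.02,0.2],0.085]
    - [[0,0,0],[-0.2,-0.02,0.2],0.085]

```text
time: 13.3
ee_pos: [0.5092, 0.0076, 0.3088]
tcp_rot: [[-0.99, -0.144, 0.005], [-0.144, 0.99, -0.001], [-0.005, -0.002, -1.0]]
ft_force: [-0.2, 0.2, -0.6]
gripper_width: 0.996
finger_force: 0.0
```

Run:
```python
from h import *
s=ctrl.observe();R=s['tcp_rot'];print(s['time'],s['ee_pos'],np.degrees(np.arctan2(R[1,0],R[0,0]))%360)
c=ctrl.calibration('wrist'); np.save('w5.npy',c,allow_pickle=True)
cv2.imwrite("pics/w5.png",cv2.resize(ctrl.camera('wrist')[:,:,::-1],(800,600),interpolation=cv2.INTER_CUBIC))
```

```text
13.3 [0.50921467 0.00762913 0.3088003 ] 188.28687286742243
```

View pics/w5.png

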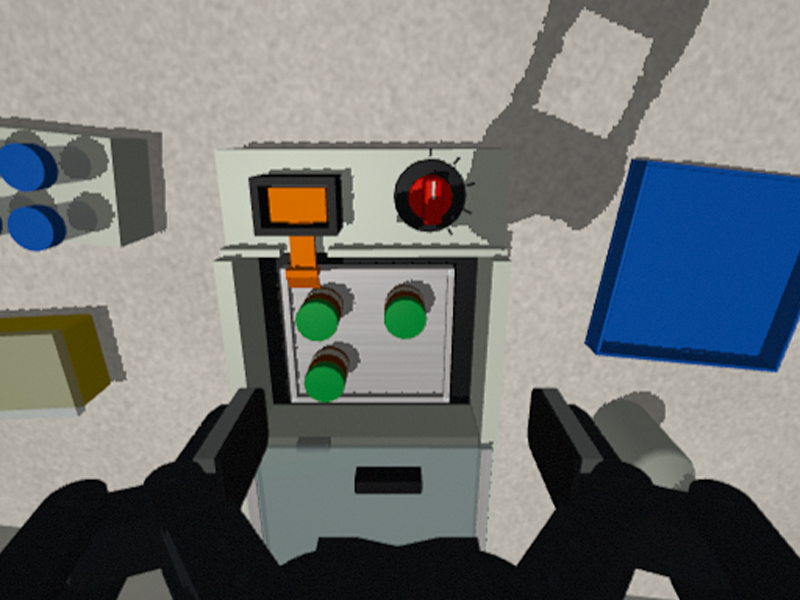

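The door is fully open, the hook is up, and the knob pointer is at the off tick. The jar caps are at A (405,313), B (317,317) and C (326,379).

```bash
cat >> h.py <<'E'
def caps(c,im,z=.076,amin=40):
    """cap-top centres: fit projected top circle to green mask by best overlap"""
    hsv=cv2.cvtColor(im,cv2.COLOR_RGB2HSV); m=cv2.inRange(hsv,(45,90,40),(85,255,255))
    n,l,s,ce=cv2.connectedComponentsWithStats(m); out=[]
    for i in range(1,n):
        if s[i,4]<amin: continue
        p=ray(c,*ce[i],z)
        best=None
        t=np.linspace(0,2*np.pi,40)
        for dx in np.arange(-.012,.0121,.001):
            for dy in np.arange(-.012,.0121,.001):
                q=p+[dx,dy,0]
                poly=[]
                for h in (z,z-.013):
                    poly+=[proj(c,q+[.019*np.cos(a),.019*np.sin(a),h-z]) for a in t]
                hull=cv2.convexHull((np.array(poly)*16).astype(np.int32))
                g=np.zeros_like(m); cv2.fillPoly(g,[hull],1,shift=4)
                r=(l==i); iou=(r&(g>0)).sum()/(r|(g>0)).sum()
                if best is None or iou>best[0]: best=(iou,q)
        out.append((best[1][:2].round(4).tolist(),round(best[0],3)))
    return out
yaw=np.radians(8.1); X=np.array([np.cos(yaw),np.sin(yaw)]); Y=np.array([-X[1],X[0]])
E
python3 - <<'E'
from h import *
c=np.load('w5.npy',allow_pickle=True).item()
im=cv2.cvtColor(cv2.resize(cv2.imread('pics/w5.png'),(512,384),interpolation=cv2.INTER_AREA),cv2.COLOR_BGR2RGB)
print(caps(c,im))
ct=ctrl.calibration('top'); print(caps(ct,ctrl.camera('top')))
for n,u,v,z in [('platFL',455,265,.038),('platFR',280,265,.038),('platRL',452,402,.038),('platRR',289,402,.038),('knob',431,185,.104),('handle',388,472,.122),('tray1',637,160,.03),('tray2',588,348,.03),('tray2b',778,370,.03),('tooth',303,278,.09)]: print(n,ray(c,u*.64,v*.64,z).round(4))
E
```

```text
[([0.5869, -0.0533], np.float64(0.854)), ([0.5728, 0.0222], np.float64(0.86)), ([0.6472, -0.041], np.float64(0.855))]
[]
platFL [0.5267 0.0635 0.038 ]
platFR [ 0.5501 -0.0964  0.038 ]
platRL [0.6697 0.0873 0.038 ]
platRR [ 0.694  -0.0782  0.038 ]
knob [0.4536 0.0241 0.104 ]
handle [0.6965 0.0264 0.122 ]
tray1 [0.4124 0.2047 0.03  ]
tray2 [0.5937 0.2125 0.03  ]
tray2b [0.5895 0.4107 0.03  ]
tooth [ 0.5427 -0.0656  0.09  ]
```

arm_command:
  moves:
    - [[0,0,0],[0.04,0.01,-0.05],0.065]
    - [[0,0,0],[0.065,0.014,-0.1],0.065]
    - [[0,0,0],[0.065,0.014,-0.15],0.065]
    - [[0,0,0],[0.065,0.014,-0.2],0.065]
    - [[0,0,0],[0.065,0.014,-0.24],0.065]
    - [[0,0,0],[0.065,0.014,-0.265],0.065]
    - [[0,0,0],[0.065,0.014,-0.265],0.065]
    - [[0,0,0],[0.065,0.014,-0.265],0.02]
    - [[0,0,0],[0.065,0.014,-0.265],0.02]
    - [[0,0,0],[0.065,0.014,-0.265],0.02]
    - [[0,0,0],[0.065,0.014,-0.265],0.02]
  force: 45

```text
time: 14.78
ee_pos: [0.5756, 0.0216, 0.044]
tcp_rot: [[-0.989, -0.145, 0.004], [-0.145, 0.989, -0.001], [-0.004, -0.001, -1.0]]
ft_force: [0.0, 0.9, 5.4]
gripper_width: 0.435
finger_force: 45.4
```

arm_command:
  moves:
    - [[0,0,0],[0,0,0.03],0.02]
    - [[0,0,0],[0,0,0.08],0.02]
    - [[0,0,0],[0,0,0.13],0.02]
    - [[0,0,0],[0,0.04,0.15],0.02]
    - [[0,0,0],[-0.005,0.09,0.15],0.02]
    - [[0,0,0],[-0.01,0.14,0.15],0.02]
    - [[0,0,0],[-0.015,0.19,0.15],0.02]
    - [[0,0,0],[-0.016,0.24,0.15],0.02]
    - [[0,0,0],[-0.016,0.27,0.15],0.02]
    - [[0,0,0],[-0.016,0.288,0.15],0.02]
    - [[0,0,0],[-0.016,0.288,0.13],0.02]
    - [[0,0,0],[-0.016,0.288,0.13],0.02]

```text
time: 16.27
ee_pos: [0.5563, 0.3081, 0.1688]
tcp_rot: [[-0.99, -0.144, -0.006], [-0.144, 0.99, -0.002], [0.006, -0.002, -1.0]]
ft_force: [0.0, -0.3, -0.8]
gripper_width: 0.43
finger_force: 45.3
```

arm_command:
  moves:
    - [[0,0,0],[0.002,0.001,-0.05],0.02]
    - [[0,0,0],[0.002,0.001,-0.1],0.02]
    - [[0,0,0],[0.002,0.001,-0.13],0.02]
    - [[0,0,0],[0.002,0.001,-0.14],0.02]
    - [[0,0,0],[0.002,0.001,-0.14],0.02]

```text
time: 16.9
ee_pos: [0.5602, 0.3102, 0.0325]
tcp_rot: [[-0.99, -0.144, -0.0], [-0.144, 0.99, -0.0], [0.0, -0.0, -1.0]]
ft_force: [-0.2, -0.6, -0.2]
gripper_width: 0.434
finger_force: 45.3
```

arm_command:
  moves:
    - [[0,0,0],[0,0,-0.008],0.02]
    - [[0,0,0],[0,0,-0.012],0.02]
    - [[0,0,0],[0,0,-0.014],0.02]
    - [[0,0,0],[0,0,-0.014],0.02]

```text
time: 17.4
ee_pos: [0.56, 0.3109, 0.0183]
tcp_rot: [[-0.989, -0.145, 0.0], [-0.145, 0.989, -0.0], [-0.0, -0.0, -1.0]]
ft_force: [0.2, 0.4, -0.8]
gripper_width: 0.429
finger_force: 45.3
```

arm_command:
  moves:
    - [[0,0,0],[0,0,0],0.055]
    - [[0,0,0],[0,0,0],0.055]
    - [[0,0,0],[0,0,0.01],0.055]
    - [[0,0,0],[0,0,0.05],0.055]
    - [[0,0,0],[0,0,0.1],0.065]
    - [[0,0,0],[0.005,-0.04,0.15],0.065]
    - [[0,0,0],[0.01,-0.1,0.18],0.065]
    - [[0,0,0],[0.015,-0.16,0.18],0.065]
    - [[0,0,0],[0.02,-0.22,0.18],0.065]
    - [[0,0,0],[0.0,-0.26,0.18],0.065]
    - [[0,0,0],[-0.03,-0.3,0.22],0.065]
    - [[0,0,0],[-0.03,-0.3,0.22],0.065]

```text
time: 18.9
ee_pos: [0.5308, 0.0084, 0.2426]
tcp_rot: [[-0.99, -0.141, 0.007], [-0.141, 0.99, -0.002], [-0.007, -0.003, -1.0]]
ft_force: [0.2, 0.3, 0.8]
gripper_width: 0.762
finger_force: 0.0
```

Run:
```python
from h import *
s=ctrl.observe();R=s['tcp_rot'];print(s['time'],s['ee_pos'],np.degrees(np.arctan2(R[1,0],R[0,0]))%360)
c=ctrl.calibration('wrist'); im=ctrl.camera('wrist')
print(caps(c,im))
ct=ctrl.calibration('scene'); i2=ctrl.camera('scene'); print(caps(ct,i2,amin=30)); print(caps(ct,i2,z=.05,amin=30))
cv2.imwrite("pics/w6.png",np.vstack([im[:,:,::-1]]))
```

```text
18.9 [0.53084812 0.00839224 0.24260161] 188.11430675033438
[([0.5847, -0.054], np.float64(0.863)), ([0.5485, 0.2907], np.float64(0.752)), ([0.6481, -0.0422], np.float64(0.722))]
[([0.58, 0.2941], np.float64(0.675)), ([0.5814, -0.0533], np.float64(0.775)), ([0.6457, -0.0407], np.float64(0.773))]
[([0.5552, 0.3125], np.float64(0.714)), ([0.5537, -0.0486], np.float64(0.829)), ([0.6194, -0.0376], np.float64(0.825))]
```

View pics/w6.png

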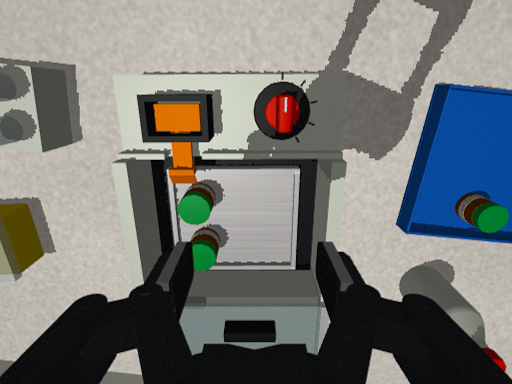

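The wrist view shows jar A upright in the tray, B at pixel (196,207) or world (0.585, -0.054), and C at pixel (203,253). Next is B.

arm_command:
  moves:
    - [[0,0,0],[0.03,-0.03,0],0.062]
    - [[0,0,0],[0.054,-0.061,-0.03],0.062]
    - [[0,0,0],[0.054,-0.061,-0.08],0.062]
    - [[0,0,0],[0.054,-0.061,-0.13],0.062]
    - [[0,0,0],[0.054,-0.061,-0.17],0.062]
    - [[0,0,0],[0.054,-0.061,-0.199],0.062]
    - [[0,0,0],[0.054,-0.061,-0.199],0.062]
    - [[0,0,0],[0.054,-0.061,-0.199],0.02]
    - [[0,0,0],[0.054,-0.061,-0.199],0.02]
    - [[0,0,0],[0.054,-0.061,-0.199],0.02]
    - [[0,0,0],[0.054,-0.061,-0.199],0.02]
  force: 45

```text
time: 20.38
ee_pos: [0.5854, -0.0503, 0.041]
tcp_rot: [[-0.989, -0.145, 0.003], [-0.145, 0.989, -0.001], [-0.003, -0.001, -1.0]]
ft_force: [-0.4, 1.1, 6.3]
gripper_width: 0.433
finger_force: 45.3
```

arm_command:
  moves:
    - [[0,0,0],[0,0,0.03],0.02]
    - [[0,0,0],[0,0,0.08],0.02]
    - [[0,0,0],[0,0.01,0.13],0.02]
    - [[0,0,0],[-0.01,0.06,0.145],0.02]
    - [[0,0,0],[-0.03,0.11,0.145],0.02]
    - [[0,0,0],[-0.05,0.16,0.145],0.02]
    - [[0,0,0],[-0.07,0.21,0.145],0.02]
    - [[0,0,0],[-0.085,0.26,0.145],0.02]
    - [[0,0,0],[-0.085,0.31,0.145],0.02]
    - [[0,0,0],[-0.085,0.345,0.145],0.02]
    - [[0,0,0],[-0.085,0.36,0.12],0.02]
    - [[0,0,0],[-0.085,0.36,0.12],0.02]

```text
time: 21.88
ee_pos: [0.4968, 0.3099, 0.1568]
tcp_rot: [[-0.989, -0.146, -0.005], [-0.146, 0.989, -0.002], [0.005, -0.001, -1.0]]
ft_force: [0.1, -0.1, -1.1]
gripper_width: 0.434
finger_force: 45.3
```

arm_command:
  moves:
    - [[0,0,0],[0,0,-0.05],0.02]
    - [[0,0,0],[0,0,-0.09],0.02]
    - [[0,0,0],[0,0,-0.12],0.02]
    - [[0,0,0],[0,0,-0.13],0.02]
    - [[0,0,0],[0,0,-0.13],0.02]

```text
time: 22.5
ee_pos: [0.4993, 0.3094, 0.0298]
tcp_rot: [[-0.99, -0.144, 0.0], [-0.144, 0.99, -0.0], [0.0, -0.0, -1.0]]
ft_force: [-0.2, 0.4, -0.8]
gripper_width: 0.433
finger_force: 45.3
```

arm_command:
  moves:
    - [[0,0,0],[0,0,-0.007],0.02]
    - [[0,0,0],[0,0,-0.012],0.02]
    - [[0,0,0],[0,0,-0.014],0.02]
    - [[0,0,0],[0,0,-0.014],0.02]
    - [[0,0,0],[0,0,-0.014],0.055]
    - [[0,0,0],[0,0,-0.014],0.055]
    - [[0,0,0],[0,0,-0.004],0.055]

```text
time: 23.38
ee_pos: [0.4983, 0.3096, 0.025]
tcp_rot: [[-0.989, -0.145, -0.002], [-0.145, 0.989, -0.001], [0.002, -0.0, -1.0]]
ft_force: [-0.1, 0.2, -0.3]
gripper_width: 0.643
finger_force: 0.0
```

arm_command:
  moves:
    - [[0,0,0],[0,0,0.05],0.06]
    - [[0,0,0],[0,0,0.1],0.065]
    - [[0,0,0],[0.005,-0.04,0.15],0.065]
    - [[0,0,0],[0.01,-0.1,0.18],0.065]
    - [[0,0,0],[0.015,-0.16,0.2],0.065]
    - [[0,0,0],[0.02,-0.22,0.22],0.065]
    - [[0,0,0],[0.03,-0.27,0.22],0.065]
    - [[0,0,0],[0.04,-0.31,0.22],0.065]
    - [[0,0,0],[0.04,-0.31,0.22],0.065]

```text
time: 24.5
ee_pos: [0.5395, -0.0027, 0.2462]
tcp_rot: [[-0.99, -0.14, 0.001], [-0.14, 0.99, -0.001], [-0.001, -0.001, -1.0]]
ft_force: [-0.1, 0.3, -0.2]
gripper_width: 0.76
finger_force: 0.0
```

Run:
```python
from h import *
s=ctrl.observe();R=s['tcp_rot'];print(s['time'],s['ee_pos'],np.degrees(np.arctan2(R[1,0],R[0,0]))%360)
c=ctrl.calibration('wrist'); im=ctrl.camera('wrist')
print(caps(c,im)); print(caps(c,im,z=.05))
ct=ctrl.calibration('scene'); i2=ctrl.camera('scene'); print(caps(ct,i2,amin=30)); print(caps(ct,i2,z=.05,amin=30))
cv2.imwrite("pics/w7.png",np.hstack([im[:,:,::-1][:, 100:],i2[80:,130:,::-1][:300]]) if 0 else im[:,:,::-1])
```

```text
24.5 [ 0.53945784 -0.00273811  0.24619472] 188.07584944773683
[([0.4918, 0.2797], np.float64(0.518)), ([0.5487, 0.2907], np.float64(0.857)), ([0.6471, -0.0411], np.float64(0.868))]
[([0.4972, 0.3032], np.float64(0.578)), ([0.5563, 0.3131], np.float64(0.913)), ([0.6626, -0.0434], np.float64(0.959))]
[([0.5233, 0.2922], np.float64(0.642)), ([0.5768, 0.2957], np.float64(0.683)), ([0.642, -0.0412], np.float64(0.749))]
[([0.5033, 0.3055], np.float64(0.693)), ([0.551, 0.313], np.float64(0.732)), ([0.6198, -0.0371], np.float64(0.799))]
```

arm_command:
  moves:
    - [[0,0,0],[0.05,-0.02,0],0.062]
    - [[0,0,0],[0.104,-0.037,-0.02],0.062]
    - [[0,0,0],[0.104,-0.037,-0.07],0.062]
    - [[0,0,0],[0.104,-0.037,-0.12],0.062]
    - [[0,0,0],[0.104,-0.037,-0.165],0.062]
    - [[0,0,0],[0.104,-0.037,-0.198],0.062]
    - [[0,0,0],[0.104,-0.037,-0.198],0.062]
    - [[0,0,0],[0.104,-0.037,-0.198],0.02]
    - [[0,0,0],[0.104,-0.037,-0.198],0.02]
    - [[0,0,0],[0.104,-0.037,-0.198],0.02]
    - [[0,0,0],[0.104,-0.037,-0.198],0.02]
  force: 45

```text
time: 25.98
ee_pos: [0.645, -0.0372, 0.0502]
tcp_rot: [[-0.989, -0.145, 0.005], [-0.145, 0.989, -0.0], [-0.005, -0.001, -1.0]]
ft_force: [-0.4, 2.2, 7.0]
gripper_width: 0.428
finger_force: 45.6
```

arm_command:
  moves:
    - [[0,0,0],[0,0,0.03],0.02]
    - [[0,0,0],[0,0,0.08],0.02]
    - [[0,0,0],[-0.01,0.01,0.125],0.02]
    - [[0,0,0],[-0.04,0.05,0.14],0.02]
    - [[0,0,0],[-0.07,0.1,0.14],0.02]
    - [[0,0,0],[-0.1,0.15,0.14],0.02]
    - [[0,0,0],[-0.13,0.2,0.14],0.02]
    - [[0,0,0],[-0.16,0.25,0.14],0.02]
    - [[0,0,0],[-0.19,0.295,0.14],0.02]
    - [[0,0,0],[-0.205,0.33,0.14],0.02]
    - [[0,0,0],[-0.205,0.342,0.12],0.02]
    - [[0,0,0],[-0.205,0.342,0.12],0.02]

```text
time: 27.48
ee_pos: [0.4366, 0.3051, 0.1663]
tcp_rot: [[-0.989, -0.146, -0.002], [-0.146, 0.989, -0.001], [0.003, -0.001, -1.0]]
ft_force: [-0.3, -0.2, -0.9]
gripper_width: 0.424
finger_force: 45.2
```

arm_command:
  moves:
    - [[0,0,0],[0,0,-0.05],0.02]
    - [[0,0,0],[0,0,-0.09],0.02]
    - [[0,0,0],[0,0,-0.12],0.02]
    - [[0,0,0],[0,0,-0.13],0.02]
    - [[0,0,0],[0,0,-0.13],0.02]

```text
time: 28.1
ee_pos: [0.4386, 0.3045, 0.0379]
tcp_rot: [[-0.99, -0.144, 0.0], [-0.144, 0.99, -0.0], [-0.0, -0.0, -1.0]]
ft_force: [0.6, 0.4, -0.8]
gripper_width: 0.43
finger_force: 45.2
```

arm_command:
  moves:
    - [[0,0,0],[0,0,-0.007],0.02]
    - [[0,0,0],[0,0,-0.011],0.02]
    - [[0,0,0],[0,0,-0.013],0.02]
    - [[0,0,0],[0,0,-0.013],0.02]
    - [[0,0,0],[0,0,-0.013],0.055]
    - [[0,0,0],[0,0,-0.013],0.055]
    - [[0,0,0],[0,0,-0.003],0.055]
    - [[0,0,0],[0,0,0.05],0.06]
    - [[0,0,0],[0,0,0.1],0.06]
    - [[0,0,0],[0,-0.04,0.15],0.03]
    - [[0,0,0],[0,-0.09,0.2],0.0]
    - [[0,0,0],[0,-0.09,0.25],0.0]

```text
time: 29.6
ee_pos: [0.4371, 0.2127, 0.2887]
tcp_rot: [[-0.99, -0.142, -0.001], [-0.142, 0.99, -0.001], [0.001, -0.001, -1.0]]
ft_force: [0.8, -0.2, -0.8]
gripper_width: 0.062
finger_force: 0.0
```

Run:
```python
from h import *
s=ctrl.observe();print(s['time'],s['ee_pos'])
im=ctrl.camera('wrist')
cv2.imwrite("pics/w8.png",im[:,:,::-1])
```

```text
29.6 [0.43712366 0.21274874 0.28868554]
```

View pics/w8.png

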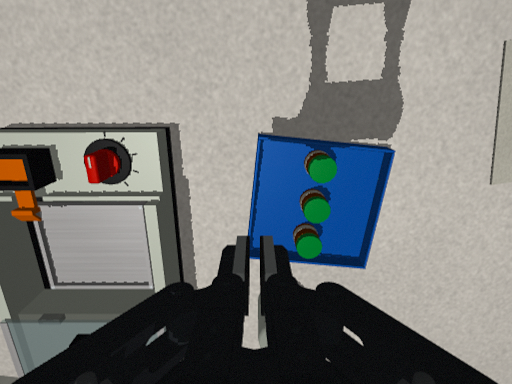

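All three jars stand upright in the tray at (321,167), (316,208) and (308,244), and the platform is empty. Now I shut the door.

arm_command:
  moves:
    - [[0,0,0],[0.05,-0.03,0],0.0]
    - [[0,0,0],[0.1,-0.06,0],0.0]
    - [[0,0,0],[0.15,-0.09,-0.02],0.0]
    - [[0,0,0],[0.2,-0.12,-0.04],0.0]
    - [[0,0,0],[0.25,-0.15,-0.06],0.0]
    - [[0,0,0],[0.29,-0.17,-0.08],0.0]
    - [[0,0,0],[0.31,-0.182,-0.1],0.0]
    - [[0,0,0],[0.312,-0.182,-0.13],0.0]
    - [[0,0,0],[0.312,-0.182,-0.13],0.0]

```text
time: 30.78
ee_pos: [0.7481, 0.0331, 0.1538]
tcp_rot: [[-0.989, -0.145, -0.006], [-0.145, 0.989, 0.001], [0.006, 0.002, -1.0]]
ft_force: [-0.9, 0.3, -0.3]
gripper_width: -0.0
finger_force: 0.0
```

arm_command:
  moves:
    - [[0,0,0],[0,0,-0.03],0.0]
    - [[0,0,0],[0,0,-0.046],0.0]
    - [[0,0,0],[-0.015,-0.002,-0.046],0.0]
    - [[0,0,0],[-0.035,-0.005,-0.046],0.0]
    - [[0,0,0],[-0.055,-0.008,-0.046],0.0]
    - [[0,0,0],[-0.075,-0.011,-0.046],0.0]
    - [[0,0,0],[-0.095,-0.014,-0.046],0.0]
    - [[0,0,0],[-0.115,-0.017,-0.046],0.0]
    - [[0,0,0],[-0.135,-0.02,-0.046],0.0]
    - [[0,0,0],[-0.15,-0.022,-0.046],0.0]
    - [[0,0,0],[-0.155,-0.023,-0.046],0.0]

```text
time: 32.15
ee_pos: [0.596, 0.0105, 0.1128]
tcp_rot: [[-0.989, -0.145, 0.004], [-0.145, 0.989, 0.001], [-0.005, 0.0, -1.0]]
ft_force: [6.0, 2.9, -1.7]
gripper_width: 0.003
finger_force: 2.7
```

arm_command:
  moves:
    - [[0,0,0],[-0.01,-0.001,-0.003],0.0]
    - [[0,0,0],[-0.018,-0.002,-0.004],0.0]
    - [[0,0,0],[-0.026,-0.003,-0.004],0.0]
    - [[0,0,0],[-0.032,-0.004,-0.004],0.0]
    - [[0,0,0],[-0.038,-0.005,-0.004],0.0]
    - [[0,0,0],[-0.038,-0.005,-0.004],0.0]
    - [[0,0,0],[-0.038,-0.005,-0.004],0.0]

```text
time: 33.02
ee_pos: [0.5603, 0.0047, 0.1105]
tcp_rot: [[-0.989, -0.145, 0.008], [-0.145, 0.989, -0.001], [-0.008, -0.002, -1.0]]
ft_force: [4.0, 1.1, 2.7]
gripper_width: 0.004
finger_force: 2.6
```

arm_command:
  moves:
    - [[0,0,0],[-0.002,0,0],0.0]
    - [[0,0,0],[-0.004,0,0],0.0]
    - [[0,0,0],[-0.006,-0.001,0],0.0]
    - [[0,0,0],[-0.006,-0.001,0],0.0]

```text
time: 33.52
ee_pos: [0.5593, 0.0045, 0.1108]
tcp_rot: [[-0.989, -0.143, 0.021], [-0.143, 0.99, 0.001], [-0.021, -0.002, -1.0]]
ft_force: [25.1, 4.4, -11.3]
gripper_width: 0.002
finger_force: 12.4
```

arm_command:
  moves:
    - [[0,0,0],[-0.002,0,0],0.0]
    - [[0,0,0],[-0.002,0,0],0.0]
    - [[0,0,0],[0.02,0.002,0],0.0]
    - [[0,0,0],[0.025,0.003,0.04],0.0]
    - [[0,0,0],[0.02,0.003,0.09],0.0]
    - [[0,0,0],[-0.01,0.003,0.13],0.0]
    - [[0,0,0],[-0.04,0.003,0.17],0.0]
    - [[0,0,0],[-0.08,0.003,0.21],0.0]
    - [[0,0,0],[-0.1,0.003,0.22],0.0]
    - [[0,0,0],[-0.1,0.003,0.22],0.0]
    - [[0,0,0],[-0.1,0.003,0.22],0.0]

```text
time: 34.9
ee_pos: [0.4512, 0.0069, 0.3269]
tcp_rot: [[-0.989, -0.145, -0.001], [-0.145, 0.989, 0.0], [0.001, 0.0, -1.0]]
ft_force: [-0.0, -0.1, -0.4]
gripper_width: -0.001
finger_force: 0.0
```

Run:
```python
from h import *
s=ctrl.observe();print(s['time'],s['ee_pos'])
c=ctrl.calibration('wrist')
x=np.array([.99,.141,0])
for d in (0,.01,.03): print(d,(proj(c,np.array([.5415,.004,.122])+d*x)-[100,60])*2)
cv2.imwrite("pics/w9.png",cv2.resize(ctrl.camera('wrist')[60:300,100:400,::-1],None,fx=2,fy=2,interpolation=cv2.INTER_CUBIC))
```

```text
34.9 [0.45115258 0.00687294 0.32686761]
0 [284.07488882 341.73689345]
0.01 [284.21501391 355.51332791]
0.03 [284.48841187 382.39251889]
```

View pics/w9.png

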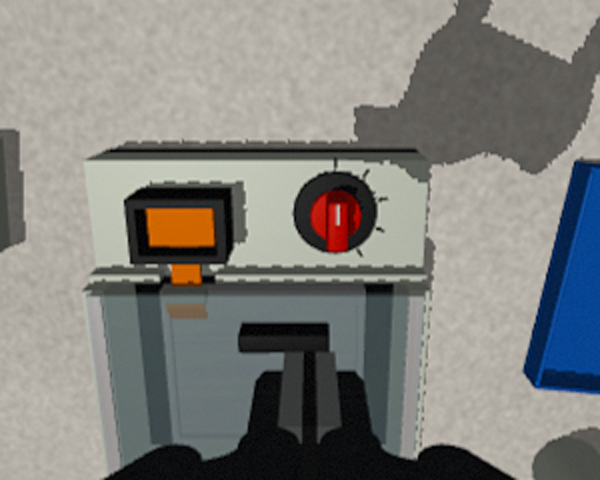

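The handle is at (284,338), which matches the shut position. The door has not popped back and the pad is up, so the hook has caught. I'm handing the job in.

```bash
python3 -c "
from workcell import ctrl
print(ctrl.close_job())"
```

```text
the job is handed in; nothing more can be done
None
```

The job is done and handed in: the knob was turned off first, all three jars present stand upright in the blue tray, and the door is shut with the hook caught; nothing touched the tube rack, wash bottle or tip box.

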